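# Fill the empty pockets of the clay-house tray

### The arm

A 6-joint arm with a two-finger parallel gripper is mounted at the origin on the work surface. World frame = base frame: x ahead of the robot, y to its left, z up, the work surface at z = 0. Lengths are in m, angles in rad, forces in N, time in s.
With the tool pointing down it reaches from about 0.425 to 0.95 m from the base axis. Payload 3.5 kg.
Tool frame: the origin (TCP) lies midway between the tips of the shut fingers; the grasp point (between the pads) lies 19 mm behind it; z points along the fingers, y is the line along which they close (so a half turn about z gives the same grasp; the last joint's range is limited). The gripper opens to 85 mm and grips with 20 to 120 N. Pads are 22 mm wide; open, the fingers measure 114 mm over their backs; the gripper's body (76 mm by 85 mm) begins 54 mm behind the grasp point. The pads swing forward as they close: fully open they stand 13 mm farther back than shut.
Start: joints at [0.966, 0.286, 1.577, -0, 1.279, -0.15], TCP at [0.296, 0.606, 0.231] pointing down, gripper open.
Joint ranges: [-2.77, 2.77], [-0.9, 2.22], [0.21, 2.48], [-1.53, 4.67], [0.24, 2.81], [-2.84, 2.84]. Speed limits (rad/s): [2.79, 2.79, 3.14, 3.14, 3.14, 3.14].

### API

Orientations are given as a unit quaternion [x, y, z, w].
In Python, from plant import get_state, read_camera, ctrl gives the robot as it stands.
- The arm moves only by the shell command python3 -m crank 'ROWS' [FORCE]. ROWS is JSON, a list of rows, each a list of 3 entries, a list of its own where there are three numbers: the shift along the tool's x, y, z in mm, then the turn about the tool's z in degrees, then the closure in counts, from 0 (fully open) to 255 (shut). In form: [[[tx, ty, tz], yaw, claw], ...]. A call has 1 to 10 rows; each row is the pose to reach, as a shift and turn from the pose commanded when the call began, along the tool's axes at that moment; what a row does not reach only later rows make up. A row lasts 1/10 s, in which the tool goes at most 50 mm and 8.59 degrees, less where a joint would pass 70% of its speed; a pose out of reach is approached as far as the arm can. A call with a gripper value outside its range is refused whole. The fingers move at their own pace and stop on an object; FORCE is the grip in N (left out, the last holds). Time passes only in rows, so rows that repeat a pose let the fingers close. It gives the time, the measured TCP pose, the force, the opening and the grip force at its end, in the units of the state.
- get_state(): the state, without advancing time (a new reading comes with each control period).
- read_camera(name): name is "side" or "top"; returns a dict with "frame" (480x640x3 uint8, blue, green, red), "range_z" (480x640 float32, m along the optical axis (not along the pixel's ray), 0 where there is no reading), "vfov" (degrees; the focal length in pixels is half the picture's height over the tangent of half this angle, whatever the lens; pixels are square), "cx", "cy" (the principal point, pixels), "k1" (the pictures are not rectified: a ray, as slopes to the right and down, at radius r is drawn at 1 + k1 r^2 times it, then the intrinsics apply), "origin" and "orientation" of the camera in the world. Camera axes: x right, y down, z forward; pixel columns grow to the right and rows downward; lengths in m; the calibration is good to about 2 mm. A picture is of the moment at which its call begins.
- ctrl.sign_off(): hands the job in; it is judged then, once.
The state is a dict: "time": time; "qpos": joint angles; "dq": joint speeds; "joint_efforts": joint torques, N m; "eef_pos": TCP position; "tcp_rot": TCP orientation; "contact_force": force on the tool from outside, world axes, zero at the start; "wrist_torque": the same for the moment, N m; "opening": opening from 0.0 (shut) to 1.0 (fully open); "finger_force": force on a finger pad.
Only numpy, scipy, OpenCV 4.12 (cv2) and the standard library are available. Lean on these libraries where they do the work, as an engineer would, in place of code of your own. Each camera call takes 0.05 s, during which the arm holds its last target. There are 200 camera calls.

### The job

Get the tray of dry clay houses ready to carry to the kiln: find its two empty pockets and fill them with the two spare houses, one lifted out of the open plaster mould without dragging the mould about, the other taken from the ware board. Each must stand upright and flat on the floor of its own pocket, its roof ridge along the pocket's long side (either way round); the clay is brittle, so set them down gently and never drop or topple one. Leave the houses already in the tray, and the round tower, as they are.

Things in the scene. Friction and masses are not known exactly. Their poses are not given: they have to be found in the camera images.
- tray: Plywood carrying tray, fixed, 240 (x) by 300 (y) by 22 thick, with six rectangular pockets in two rows of three; each pocket is 94 (along tray x) by 64 (along tray y) and 14 deep, its floor 8 above the table; pocket centres at tray x = -57.5 or +57.5 and tray y = -95, 0 or +95. Four pockets hold a house, two are empty (which ones varies). Origin: centre of the underside, on the table; z up
- tray_hole0 (a point): Centre of the mouth of tray pocket 0, at tray x -57.5, y -95 mm, level with the tray's upper face, 22 above the table; axes parallel to the tray's
- tray_hole1 (a point): Centre of the mouth of tray pocket 1, at tray x -57.5, y 0 mm, level with the tray's upper face, 22 above the table; axes parallel to the tray's
- tray_hole2 (a point): Centre of the mouth of tray pocket 2, at tray x -57.5, y 95 mm, level with the tray's upper face, 22 above the table; axes parallel to the tray's
- tray_hole3 (a point): Centre of the mouth of tray pocket 3, at tray x 57.5, y -95 mm, level with the tray's upper face, 22 above the table; axes parallel to the tray's
- tray_hole4 (a point): Centre of the mouth of tray pocket 4, at tray x 57.5, y 0 mm, level with the tray's upper face, 22 above the table; axes parallel to the tray's
- tray_hole5 (a point): Centre of the mouth of tray pocket 5, at tray x 57.5, y 95 mm, level with the tray's upper face, 22 above the table; axes parallel to the tray's
- house1: Little house standing in a pocket of the tray from the start, to be left there: dry clay, 80 long (x) by 50 wide (y); walls rise 52 to the eaves, gable roof to a ridge at 70 above the underside, ridge along x, no overhang, small scored doorway at the -x end; about 220 g. Origin: centre of the underside; z up
- house2: Little house standing in a pocket of the tray from the start, to be left there: dry clay, 80 long (x) by 50 wide (y); walls rise 52 to the eaves, gable roof to a ridge at 70 above the underside, ridge along x, no overhang, small scored doorway at the -x end; about 220 g. Origin: centre of the underside; z up
- house3: Little house standing in a pocket of the tray from the start, to be left there: dry clay, 80 long (x) by 50 wide (y); walls rise 52 to the eaves, gable roof to a ridge at 70 above the underside, ridge along x, no overhang, small scored doorway at the -x end; about 220 g. Origin: centre of the underside; z up
- house4: Little house standing in a pocket of the tray from the start, to be left there: dry clay, 80 long (x) by 50 wide (y); walls rise 52 to the eaves, gable roof to a ridge at 70 above the underside, ridge along x, no overhang, small scored doorway at the -x end; about 220 g. Origin: centre of the underside; z up
- cast: Spare house, still standing upright in the cavity of the plaster mould: dry clay, 80 long (x) by 50 wide (y); walls rise 52 to the eaves, gable roof to a ridge at 70 above the underside, ridge along x, no overhang, small scored doorway at the -x end; about 220 g. Origin: centre of the underside; z up
- spare: Spare house standing on the ware board beside a round tower: dry clay, 80 long (x) by 50 wide (y); walls rise 52 to the eaves, gable roof to a ridge at 70 above the underside, ridge along x, no overhang, small scored doorway at the -x end; about 220 g. Origin: centre of the underside; z up
- mould: Open lower half of a white plaster mould, lying loose on the table (0.9 kg), 150 (x) by 110 (y) by 40 high; its cavity is 84 (x) by 54 (y) and 16 deep, floor 24 above the table, so the cast has 2 mm of play on each side and stands 54 mm proud. Origin: centre of the underside; z up
- board: Wooden ware board, fixed, 220 (x) by 160 (y) by 12 thick, lying on the table. Origin: centre of the underside
- tower: Round clay tower with a conical roof, 54 in diameter at the eaves, 85 high, loose on the ware board, does not belong in the tray. Origin: centre of the underside

How it is judged:
By the outcome, as a careful person would: the job done as asked, in the order asked, and still so for the second after the job is handed in, with the robot touching nothing.
It also fails if it takes over 64 s, if anything falls off the work surface, if the arm or the gripper's body presses on something with over 40 N, if the wrist force passes 120 N, or if a joint passes its speed limit or range.

## Working session

There is one attempt and no reset: what is moved stays moved. The work goes in short steps, Python scripts to look and compute and a shell command to move; the robot and the scene stay as the last step left them, time stands still between calls to the robot, and variables do not carry over. Pictures are saved under pics/ and viewed, at most 10 in all, crops included, and the job is handed in when it is done.

```bash
ls; mkdir -p pics; cat > h.py <<'E'
import numpy as np, cv2
from scipy.spatial.transform import Rotation as R
from plant import get_state, read_camera, ctrl
def cloud(c):
    f=240/np.tan(np.radians(c["vfov"])/2)
    K=np.array([[f,0,c["cx"]],[0,f,c["cy"]],[0,0,1]])
    u,v=np.meshgrid(np.arange(640.),np.arange(480.))
    p=cv2.undistortPoints(np.stack([u,v],-1).reshape(-1,1,2),K,np.array([c["k1"],0,0,0,0.])).reshape(480,640,2)
    z=c["range_z"].astype(float)
    P=np.dstack([p*z[...,None],z])
    W=P@R.from_quat(c["orientation"]).as_matrix().T+np.array(c["origin"])
    W[z<=0]=np.nan
    return W
E
python3 - <<'E'
from h import *
s=get_state(); print(s)
for n in("top","side"):
    c=read_camera(n); print(n,{k:v for k,v in c.items() if k not in("frame","range_z")})
    cv2.imwrite(f"pics/{n}0.png",c["frame"]); np.savez(f"{n}0.npz",W=cloud(c),f=c["frame"])
E
```

```text
pics
{'time': 0.0, 'qpos': array([ 9.66013313e-01,  2.87178166e-01,  1.57817759e+00,  3.27279699e-05,
        1.27860130e+00, -1.49996280e-01]), 'dq': array([ 2.58552455e-03, -3.98244597e-05, -3.69147855e-03, -5.16563726e-04,
       -1.32151416e-03, -4.46274064e-04]), 'joint_efforts': array([-3.11603198e-04, -4.05990529e+01, -2.92619294e+01, -1.41745472e-04,
        5.91144111e-03,  7.72647098e-06]), 'eef_pos': array([0.29609432, 0.60586087, 0.22993853]), 'tcp_rot': array([ 2.25443214e-01,  9.74255593e-01, -1.09323689e-03, -4.50197744e-04]), 'contact_force': array([-0.23597707,  0.15322868,  0.43297072]), 'wrist_torque': array([-0.03933082, -0.0308746 ,  0.03057452]), 'finger_force': 0.0, 'opening': 1.0011419064570186}
top {'vfov': 47.638949001671726, 'cx': 320.54545567941193, 'cy': 234.20290880787374, 'k1': -0.10128494205848848, 'origin': array([0.29850215, 0.00258243, 1.15497354]), 'orientation': array([-0.66665095,  0.73630999, -0.08513399,  0.07858954])}
side {'vfov': 54.5927936386789, 'cx': 325.99716544199083, 'cy': 243.26238727350946, 'k1': -0.06869612247978331, 'origin': array([ 0.16211949, -0.5012709 ,  0.6297065 ]), 'orientation': array([ 0.87698124, -0.28755793,  0.12350363, -0.36463845])}
```

View pics/top0.png

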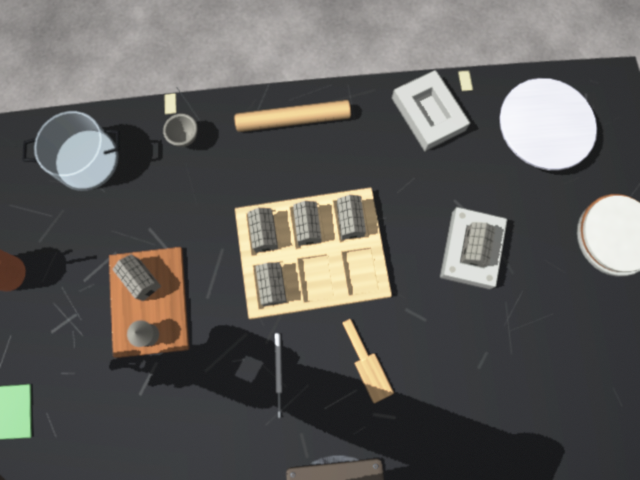

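View pics/side0.png

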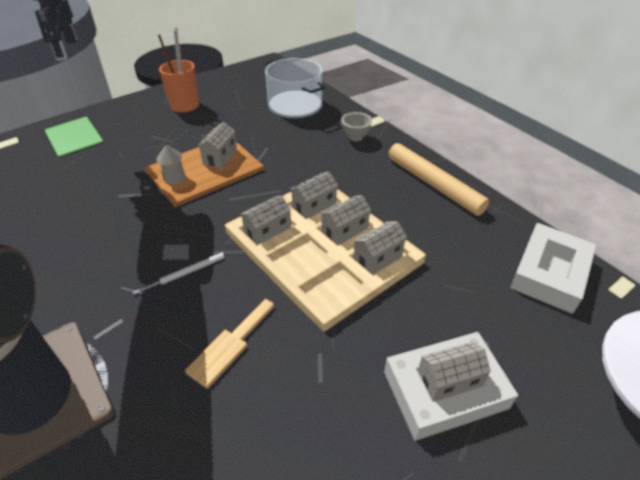

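The pictures show the tray at top-view (313,252), with its empty pockets at (320,278) and (363,270). The mould with the cast is at (473,248), the spare is at (136,277) and the tower at (142,333).

```bash
cat > meas.py <<'E'
from h import *
def rect(P,L):
    (c,(w,h),a)=cv2.minAreaRect((P[:,:2]*1000).astype(np.float32))
    if w<h: w,h,a=h,w,a+90
    a=(a+90)%180-90
    print(L,"c",np.round(c,1),"size",round(w,1),round(h,1),"long-axis deg",round(a,1),"z med",np.round(np.median(P[:,2])*1000,1),"zmax",np.round(P[:,2].max()*1000,1),len(P)); return c,a
def sel(W,b,z0,z1,er=1):
    m=np.zeros(W.shape[:2],np.uint8); x0,x1,y0,y1=b
    m[y0:y1,x0:x1]=1
    m&=((W[...,2]>z0)&(W[...,2]<z1)).astype(np.uint8)
    n,l,st,_=cv2.connectedComponentsWithStats(m)
    k=1+np.argmax(st[1:,4]); return W[l==k]
E
python3 - <<'E'
from meas import *
W=np.load("top0.npz")["W"]
rect(sel(W,(225,400,180,325),.015,.03),"tray")
rect(sel(W,(435,515,200,295),.030,.048),"mould")
rect(sel(W,(435,515,200,295),.024+.050,.12),"cast")
rect(sel(W,(100,195,240,360),.006,.018),"board")
rect(sel(W,(105,165,250,305),.012+.050,.12),"spare")
rect(sel(W,(120,165,312,355),.012+.020,.12),"tower")
for i,b in enumerate([(240,285,200,255),(287,325,195,248),(330,370,190,242),(248,292,255,312)]): rect(sel(W,b,.058,.12),"h%d"%i)
V=np.load("side0.npz")["W"]
rect(sel(V,(380,520,330,440),.024+.050,.12),"cast side")
rect(sel(V,(190,240,120,175),.012+.050,.12),"spare side")
rect(sel(V,(220,430,180,330),.015,.03),"tray side")
E
```

```text
tray c [530.6   2.3] size 301.2 242.3 long-axis deg -86.8 z med 21.9 zmax 29.7 7679
mould c [ 503.4 -343.8] size 150.3 112.1 long-axis deg -19.3 z med 40.1 zmax 47.9 2536
cast c [ 502.1 -344. ] size 81.7 50.3 long-axis deg -19.5 z med 84.9 zmax 98.8 926
board c [460. 360.] size 223.0 161.4 long-axis deg 1.0 z med 12.0 zmax 18.0 5631
spare c [506.9 371.4] size 82.5 50.7 long-axis deg 36.0 z med 73.2 zmax 84.2 966
tower c [388.6 360.8] size 52.0 51.6 long-axis deg -6.4 z med 73.4 zmax 98.2 604
h0 c [581.9 100.3] size 81.6 50.3 long-axis deg 3.4 z med 68.9 zmax 81.4 929
h1 c [587.2   5.5] size 81.4 49.8 long-axis deg 1.4 z med 69.2 zmax 81.6 906
h2 c [591.4 -88. ] size 81.9 50.3 long-axis deg 1.1 z med 69.0 zmax 82.4 908
h3 c [465.6  92.1] size 81.6 50.0 long-axis deg 3.2 z med 69.2 zmax 81.4 973
cast side c [ 501.4 -344. ] size 82.5 51.0 long-axis deg -19.9 z med 85.6 zmax 96.7 2077
spare side c [505.1 371.5] size 83.1 52.2 long-axis deg 37.0 z med 72.6 zmax 84.1 518
tray side c [529.8   2.3] size 301.7 241.8 long-axis deg -86.6 z med 22.8 zmax 30.0 7376
```

```bash
cat > go.py <<'E'
# usage: go.py x y z(mm) ridge_deg ; tool y perpendicular to ridge
import sys
from h import *
s=get_state(); x,y,z,r=map(float,sys.argv[1:5])
M=R.from_quat(s["tcp_rot"]).as_matrix()
d=M.T@(np.array([x,y,z])-s["eef_pos"]*1000)
a=np.degrees(np.arctan2(M[1,0],M[0,0]))   # tool x heading
yaw=-((r-a+90)%180-90)
print("t",s["time"],"tcp",np.round(s["eef_pos"]*1000,1),"ridge",round(a,2),"tilt",np.round(M[:2,2],4),"shift",np.round(d,1),"yaw",round(yaw,2),"q",np.round(s["qpos"],2),"F",np.round(s["contact_force"],1),"op",round(s["opening"],3),"ff",round(s["finger_force"],1))
E
python3 go.py 560 150 230 -19.5; python3 go.py 502 -344 150 -19.5
```

```text
t 0.1 tcp [296.1 605.9 230. ] ridge 153.94 tilt [-0.0012 -0.0018] shift [-437.3 -293.6    0.6] yaw -6.56 q [ 0.97  0.29  1.58 -0.    1.28 -0.15] F [ 0.2 -0.7 -0.5] op 0.998 ff 0.0
t 0.1 tcp [296.1 605.9 230. ] ridge 153.94 tilt [-0.0012 -0.0018] shift [-602.2 -762.7   81.5] yaw -6.56 q [ 0.97  0.29  1.58 -0.    1.28 -0.15] F [ 0.2 -0.7 -0.5] op 0.998 ff 0.0
```

```bash
python3 -m crank '[[[-437,-294,0],-6.5,0],[[-437,-294,0],-6.5,0],[[-437,-294,0],-6.5,0],[[-437,-294,0],-6.5,0],[[-437,-294,0],-6.5,0],[[-437,-294,0],-6.5,0],[[-437,-294,0],-6.5,0],[[-437,-294,0],-6.5,0],[[-437,-294,0],-6.5,0],[[-437,-294,0],-6.5,0]]' 20; python3 go.py 502 -344 150 -19.6
```

```text
time: 1.1
eef_pos: [0.5469, 0.1715, 0.2309]
tcp_rot: [0.17, 0.985, -0.0, -0.0]
contact_force: [1.1, 1.1, 0.3]
opening: 1.001
finger_force: 0.0
t 1.1 tcp [546.9 171.5 230.9] ridge 160.44 tilt [-0.0006  0.0001] shift [-130.3 -500.8   80.9] yaw 0.04 q [ 0.13  0.06  1.83  0.    1.25 -1.1 ] F [1.1 1.1 0.3] op 1.001 ff 0.0
```

```bash
python3 -m crank '[[[-130,-500,80],0,0],[[-130,-500,80],0,0],[[-130,-500,80],0,0],[[-130,-500,80],0,0],[[-130,-500,80],0,0],[[-130,-500,80],0,0],[[-130,-500,80],0,0],[[-130,-500,80],0,0],[[-130,-500,80],0,0],[[-130,-500,80],0,0]]' 20; python3 go.py 502 -344 110 -19.6
```

```text
time: 2.1
eef_pos: [0.5028, -0.3206, 0.1541]
tcp_rot: [0.17, 0.985, 0.0, -0.0]
contact_force: [1.1, 0.6, 0.2]
opening: 1.002
finger_force: 0.0
t 2.1 tcp [ 502.8 -320.6  154.1] ridge 160.42 tilt [-0.0004  0.0006] shift [ -7.1 -22.4  44.1] yaw 0.02 q [-0.74  0.19  1.84  0.    1.11 -1.97] F [1.1 0.6 0.2] op 1.002 ff 0.0
```

```bash
python3 -m crank '[[[-7,-22,46],0,0],[[-7,-22,46],0,0],[[-7,-22,46],0,0],[[-7,-22,46],0,0]]' 20; python3 go.py 502 -344 42 -19.6
python3 - <<'E'
from meas import *
c=read_camera("side"); W=cloud(c); np.savez("s1.npz",W=W,f=c["frame"])
cv2.imwrite("pics/s1.png",cv2.resize(c["frame"][150:450,280:640],(720,600),interpolation=cv2.INTER_CUBIC))
rect(sel(W,(380,520,330,440),.024+.050,.10),"cast side")
E
```

```text
time: 2.5
eef_pos: [0.5036, -0.3414, 0.1101]
tcp_rot: [0.169, 0.986, -0.0, 0.001]
contact_force: [0.1, -0.6, 0.1]
opening: 1.002
finger_force: 0.0
t 2.5 tcp [ 503.6 -341.4  110.1] ridge 160.5 tilt [ 0.0013 -0.0009] shift [ 0.7 -3.  68.1] yaw 0.1 q [-0.76  0.27  1.84  0.    1.04 -1.99] F [ 0.1 -0.6  0.1] op 1.002 ff 0.0
cast side c [ 500.7 -343.4] size 81.4 51.3 long-axis deg -19.4 z med 86.1 zmax 97.2 1774
```

View pics/s1.png

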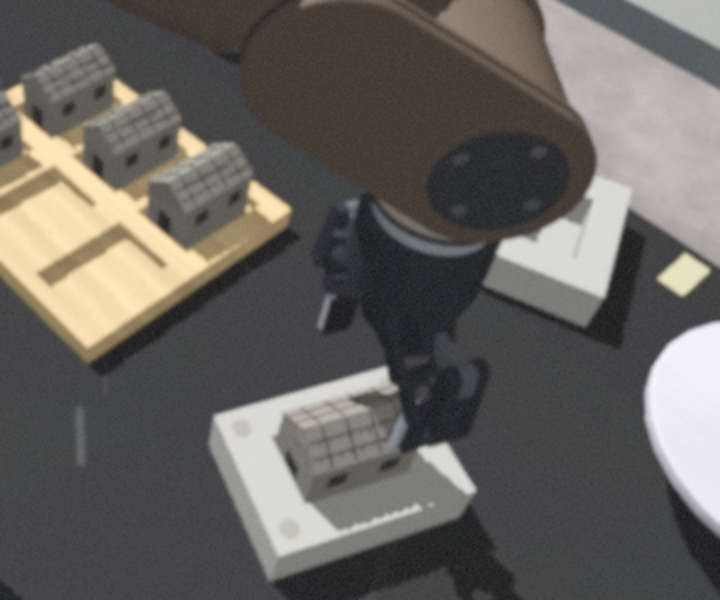

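The gripper is above the cast, with its fingers at crop (325,315) and (400,430). I'll measure the finger positions relative to the cast in the same view.

```bash
python3 - <<'E'
from meas import *
s=get_state(); M=R.from_quat(s["tcp_rot"]).as_matrix(); p=s["eef_pos"]
W=np.load("s1.npz")["W"].reshape(-1,3); W=W[~np.isnan(W[:,0])]
T=(W-p)@M*1000
print(s["eef_pos"])
for z0 in (-25,-35,-45):
    F=T[(abs(T[:,0])<30)&(abs(T[:,1])<70)&(T[:,2]>z0)&(T[:,2]<z0+10)]
    for n,Q in(("-",F[F[:,1]<0]),("+",F[F[:,1]>0])):
        if len(Q): print(z0,n,len(Q),"y pct",np.round(np.percentile(Q[:,1],[2,25,50,75,98]),1),"x",np.round(np.percentile(Q[:,0],[2,50,98]),1))
# cast centre & wall in tool frame
C=T[(T[:,2]<110.1-42+0)&(T[:,2]>110-72)&(abs(T[:,0])<38)&(abs(T[:,1])<32)]
print("wall y",np.round(np.percentile(C[:,1],[2,25,50,75,98]),1))
E
```

```text
[ 0.50403505 -0.34142682  0.11083846]
-25 - 38 y pct [-55.6 -51.3 -48.7 -45.9 -43.1] x [-2.1  9.8 12. ]
-25 + 72 y pct [42.3 43.  43.3 43.6 52.6] x [-10.3   1.8  11.9]
-35 - 81 y pct [-56.4 -55.6 -51.7 -48.3 -42.4] x [-3.6  8.1 11.5]
-35 + 84 y pct [42.3 43.  43.4 44.6 56.7] x [-10.3   4.7  11.8]
-45 - 69 y pct [-56.5 -55.4 -51.2 -48.  -43.7] x [ 1.1  8.3 11.8]
-45 + 91 y pct [42.3 42.9 43.4 44.2 55.4] x [-9.5  4.3 11.8]
wall y [-28.6 -28.  -27.7 -27.4 -26.8]
```

```bash
python3 -m crank '[[[1,-2.8,0],0,0],[[1,-2.8,25],0,0],[[1,-2.8,50],0,0],[[1,-2.8,64],0,0],[[1,-2.8,64],0,0],[[1,-2.8,64],0,0]]' 20; python3 go.py 502 -344 43 -19.5
```

```text
time: 3.15
eef_pos: [0.5015, -0.3443, 0.0458]
tcp_rot: [0.17, 0.986, -0.0, 0.001]
contact_force: [0.8, 0.4, 0.3]
opening: 0.999
finger_force: 0.0
t 3.15 tcp [ 501.5 -344.3   45.8] ridge 160.47 tilt [ 0.0009 -0.0009] shift [-0.3  0.5  2.8] yaw -0.03 q [-0.77  0.36  1.86 -0.    0.92 -2.  ] F [0.8 0.4 0.3] op 0.999 ff 0.0
```

```bash
python3 -m crank '[[[0,0.3,2],0,85],[[0,0.3,2],0,85],[[0,0.3,2],0,85],[[0,0.3,2],0,85],[[0,0.3,2],0,85]]' 20; python3 -m crank '[[[0,0,0],0,95],[[0,0,0],0,98],[[0,0,0],0,98]]';python3 -m crank '[[[0,0,0],0,101],[[0,0,0],0,101]]'
```

```text
time: 3.65
eef_pos: [0.5012, -0.3441, 0.0431]
tcp_rot: [0.17, 0.985, -0.0, 0.0]
contact_force: [0.5, -0.5, 0.4]
opening: 0.668
finger_force: 0.0
time: 3.95
eef_pos: [0.5011, -0.3439, 0.0428]
tcp_rot: [0.17, 0.985, 0.0, -0.0]
contact_force: [0.1, 1.3, -0.5]
opening: 0.617
finger_force: 0.0
time: 4.15
eef_pos: [0.5011, -0.3439, 0.0428]
tcp_rot: [0.17, 0.985, -0.0, -0.0]
contact_force: [0.1, 0.2, 0.3]
opening: 0.604
finger_force: 0.0
```

```bash
python3 -m crank '[[[0,0,0],0,103],[[0,0,0],0,103]]';python3 -m crank '[[[0,0,0],0,105],[[0,0,0],0,105]]'; python3 -m crank '[[[0,0,0],0,107],[[0,0,0],0,107]]'; python3 go.py 502 -344 43 -19.5
```

```text
time: 4.35
eef_pos: [0.5011, -0.3439, 0.0428]
tcp_rot: [0.17, 0.985, -0.0, -0.0]
contact_force: [0.0, -0.1, -0.5]
opening: 0.596
finger_force: 0.0
time: 4.55
eef_pos: [0.5011, -0.3438, 0.0428]
tcp_rot: [0.17, 0.985, 0.0, -0.0]
contact_force: [-0.5, 1.0, -0.1]
opening: 0.594
finger_force: 0.4
time: 4.75
eef_pos: [0.5012, -0.3437, 0.0429]
tcp_rot: [0.17, 0.985, 0.0, 0.0]
contact_force: [0.3, 1.7, 1.5]
opening: 0.582
finger_force: 13.9
t 4.75 tcp [ 501.2 -343.7   42.9] ridge 160.44 tilt [0.0001 0.0003] shift [-0.9  0.  -0.1] yaw -0.06 q [-0.77  0.36  1.86  0.    0.92 -2.  ] F [0.3 1.7 1.5] op 0.582 ff 13.9
```

```bash
python3 -m crank '[[[0,0,0],0,130],[[0,0,0],0,130],[[0,0,-2],0,130],[[0,0,-5],0,130],[[0,0,-9],0,130],[[0,0,-14],0,130],[[0,0,-20],0,130],[[0,0,-28],0,130],[[0,0,-40],0,130]]' 35; python3 go.py 502 -344 150 -19.5
python3 - <<'E'
from meas import *
W=cloud(read_camera("top")); rect(sel(W,(435,515,200,295),.030,.048),"mould")
c=read_camera("side"); cv2.imwrite("pics/s2.png",cv2.resize(c["frame"][200:450,300:600],(600,500)))
E
```

```text
time: 5.65
eef_pos: [0.5008, -0.3436, 0.0831]
tcp_rot: [0.17, 0.985, 0.0, -0.0]
contact_force: [0.2, 0.6, -2.1]
opening: 0.581
finger_force: 37.5
t 5.65 tcp [ 500.8 -343.6   83.1] ridge 160.44 tilt [-0.0008  0.0007] shift [ -1.2   0.1 -66.9] yaw -0.06 q [-0.77  0.3   1.85 -0.    0.99 -2.  ] F [ 0.2  0.6 -2.1] op 0.581 ff 37.5
mould c [ 521.3 -301.8] size 156.1 48.2 long-axis deg -31.5 z med 39.8 zmax 46.9 777
```

View pics/s2.png

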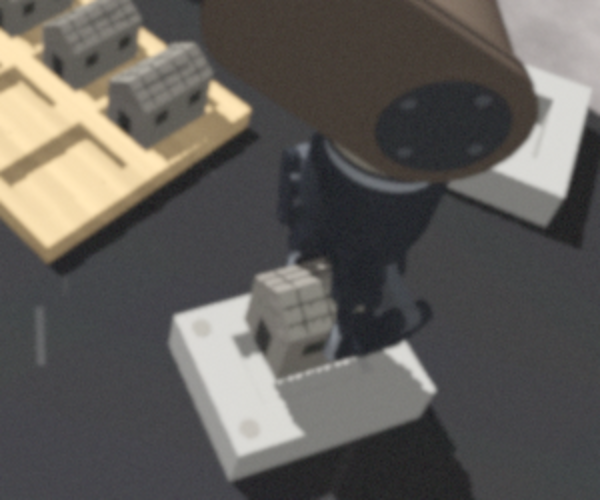

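The cast is out of the mould, hanging at crop (290,320). I'll raise it and check that it hangs level.

```bash
python3 -m crank '[[[0,0,-40],0,130],[[0,0,-70],0,130],[[0,0,-70],0,130]]'; cat > held.py <<'E'
from meas import *
def held(nm="side"):
    s=get_state(); M=R.from_quat(s["tcp_rot"]).as_matrix()
    W=cloud(read_camera(nm)).reshape(-1,3); W=W[~np.isnan(W[:,0])]
    T=(W-s["eef_pos"])@M*1000
    for z0 in range(-56,24,8):
        F=T[(abs(T[:,0])<60)&(abs(T[:,1])<28)&(T[:,2]>z0)&(T[:,2]<z0+8)]
        if len(F)>5: print(nm,"toolz",z0,len(F),"x",np.round(np.percentile(F[:,0],[2,50,98]),1),"y",np.round(np.percentile(F[:,1],[2,50,98]),1))
    # lower edge of the long wall vs tool x
    for x0 in range(-44,44,8):
        F=T[(T[:,0]>x0)&(T[:,0]<x0+8)&(abs(T[:,1])<28)&(T[:,2]<40)]
        if len(F)>5: print("x",x0,len(F),"z min/max",np.round(np.percentile(F[:,2],[2,98]),1))
held("side")
E
python3 held.py
```

```text
time: 6.05
eef_pos: [0.5038, -0.3464, 0.159]
tcp_rot: [0.17, 0.985, -0.003, 0.005]
contact_force: [0.2, -0.2, -1.4]
opening: 0.577
finger_force: 37.8
side toolz -56 345 x [-6.5 17.9 39.1] y [-27.4  -0.8  27.4]
side toolz -48 663 x [-7.3 19.4 39.5] y [-17.9  -7.1  27.3]
side toolz -40 549 x [-11.6  23.4  40. ] y [-25.6 -17.   26.3]
side toolz -32 213 x [11.1 38.8 40.3] y [-26.5 -18.7  23.1]
side toolz -24 205 x [10.9 38.8 40.3] y [-26.6 -18.   23.1]
side toolz -16 195 x [10.9 38.9 40.5] y [-26.1 -18.7  22.6]
side toolz -8 191 x [11.3 39.  40.5] y [-25.6 -17.8  22.9]
side toolz 0 193 x [ 6.7 39.  40.5] y [-25.7 -21.6  23. ]
side toolz 8 251 x [-37.3  30.8  40.4] y [-25.6 -24.1  22.3]
side toolz 16 31 x [-32.4  25.2  40. ] y [-25.  -23.7  15.8]
x -44 55 z min/max [-282.4   15.7]
x -36 57 z min/max [-284.2   16.5]
x -28 146 z min/max [-286.4   15.2]
x -20 239 z min/max [-287.6   13.4]
x -12 400 z min/max [-287.8   13.3]
x -4 505 z min/max [-287.9   10. ]
x 4 1073 z min/max [-287.8    6.9]
x 12 1030 z min/max [-188.3    7.8]
x 20 904 z min/max [-195.7   10.2]
x 28 1615 z min/max [-196.4    3.8]
x 36 1552 z min/max [-174.5   14.5]
```

```bash
python3 go.py 478.1 -95.7 130 3.2
```

```text
t 6.1 tcp [ 502.5 -345.3  156. ] ridge 160.44 tilt [ 0.0047 -0.0046] shift [106.7 227.1  24.7] yaw -22.76 q [-0.77  0.21  1.81 -0.    1.11 -2.  ] F [-0.6 -0.  -2.5] op 0.578 ff 37.8
```

```bash
python3 -m crank '[[[20,40,0],-4,130],[[40,85,0],-10,130],[[60,130,8],-16,130],[[85,175,16],-22.7,130],[[100,212,24],-22.7,130],[[106.5,227,24],-22.7,130],[[106.5,227,24],-22.7,130],[[106.5,227,24],-22.7,130],[[106.5,227,24],-22.7,130]]' 35; python3 go.py 478.1 -95.7 27 3.2
```

```text
time: 7.0
eef_pos: [0.4767, -0.0952, 0.1284]
tcp_rot: [-0.027, 1.0, -0.0, -0.0]
contact_force: [0.4, -0.1, -2.2]
opening: 0.582
finger_force: 37.9
t 7.0 tcp [476.7 -95.2 128.4] ridge -176.91 tilt [-0.0004 -0.0002] shift [ -1.4  -0.5 101.4] yaw -0.11 q [-0.41 -0.02  2.12 -0.    1.04 -2.03] F [ 0.4 -0.1 -2.2] op 0.582 ff 37.9
```

```bash
python3 -m crank '[[[-1.2,-0.4,30],0,130],[[-1.2,-0.4,60],0,130],[[-1.2,-0.4,80],0,130],[[-1.2,-0.4,92],0,130],[[-1.2,-0.4,96],0,130],[[-1.2,-0.4,97],0,130],[[-1.2,-0.4,97],0,130],[[-1.2,-0.4,97],0,130]]' 35; python3 go.py 478.1 -95.7 27 3.2
python3 - <<'E'
from h import *
c=read_camera("side"); cv2.imwrite("pics/s3.png",cv2.resize(c["frame"][170:340,220:440],(660,510)))
E
```

```text
time: 7.8
eef_pos: [0.4789, -0.0952, 0.033]
tcp_rot: [-0.027, 1.0, -0.001, 0.001]
contact_force: [0.1, 0.1, -1.2]
opening: 0.577
finger_force: 37.9
t 7.8 tcp [478.9 -95.2  33. ] ridge -176.86 tilt [ 0.0023 -0.001 ] shift [ 0.9 -0.5  6. ] yaw -0.06 q [-0.4   0.14  2.16 -0.    0.84 -2.03] F [ 0.1  0.1 -1.2] op 0.577 ff 37.9
```

View pics/s3.png

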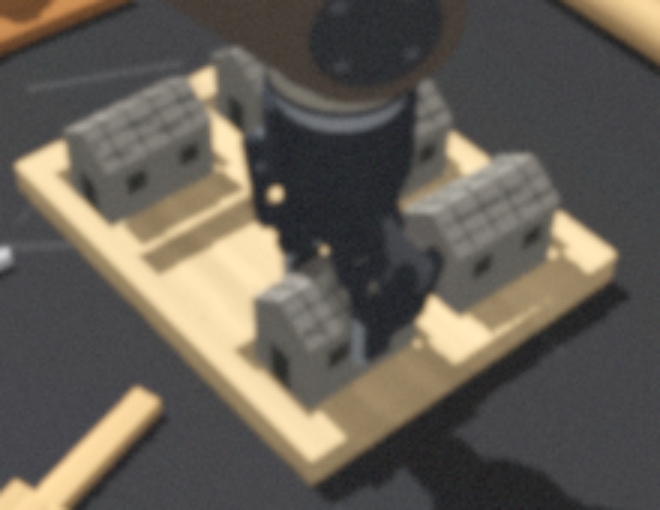

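The house sits inside the near right pocket, at crop (300,340). I'll lower it slowly until it touches.

```bash
python3 -m crank '[[[0,0,1],0,130],[[0,0,2],0,130],[[0,0,3],0,130],[[0,0,3.5],0,130],[[0,0,3.5],0,130]]'; python3 -m crank '[[[0,0,0.5],0,130],[[0,0,1],0,130],[[0,0,1],0,130]]';python3 -m crank '[[[0,0,0.5],0,130],[[0,0,0.8],0,130],[[0,0,0.8],0,130]]'
```

```text
time: 8.35
eef_pos: [0.4778, -0.0946, 0.0282]
tcp_rot: [-0.027, 1.0, 0.0, -0.0]
contact_force: [0.1, 0.9, -3.1]
opening: 0.581
finger_force: 37.9
time: 8.65
eef_pos: [0.4779, -0.0947, 0.0272]
tcp_rot: [-0.027, 1.0, 0.0, -0.0]
contact_force: [-1.0, 0.4, -1.6]
opening: 0.577
finger_force: 37.9
time: 8.95
eef_pos: [0.478, -0.0947, 0.027]
tcp_rot: [-0.027, 1.0, 0.0, -0.0]
contact_force: [-2.3, 0.6, 3.4]
opening: 0.581
finger_force: 38.5
```

```bash
python3 -m crank '[[[0,0,0],0,107],[[0,0,0],0,103],[[0,0,0],0,97],[[0,0,0],0,85],[[0,0,0],0,60],[[0,0,0],0,60],[[0,0,0],0,60]]' 20;  python3 -m crank '[[[0,0,-10],0,60],[[0,0,-30],0,60],[[0,0,-60],0,60],[[0,0,-95],0,60],[[0,0,-130],0,30],[[0,0,-140],0,0],[[0,0,-140],0,0]]'; python3 go.py 506 371.5 170 36.4
python3 - <<'E'
from meas import *
W=cloud(read_camera("side")); np.save("s4.npy",W)
rect(sel(W,(305,340,255,310),.058,.1),"placed")
W=cloud(read_camera("top"))
rect(sel(W,(435,515,200,295),.030,.048),"mould")
rect(sel(W,(345,390,245,300),.058,.09),"placed top")
E
```

```text
time: 9.65
eef_pos: [0.478, -0.0947, 0.0265]
tcp_rot: [-0.027, 1.0, -0.0, 0.0]
contact_force: [0.1, -0.9, 0.2]
opening: 0.762
finger_force: 0.0
time: 10.35
eef_pos: [0.4792, -0.0952, 0.1691]
tcp_rot: [-0.027, 1.0, -0.001, 0.002]
contact_force: [0.0, -0.5, 0.2]
opening: 1.001
finger_force: 0.0
t 10.35 tcp [479.2 -95.2 169.1] ridge -176.85 tilt [ 0.0049 -0.0021] shift [-52.3 464.5  -1.8] yaw -33.25 q [-0.4  -0.07  2.09 -0.    1.12 -2.03] F [ 0.  -0.5  0.2] op 1.001 ff 0.0
placed c [468.5 -95. ] size 61.4 51.9 long-axis deg 3.2 z med 70.0 zmax 80.7 803
mould c [ 503.9 -343.9] size 151.9 112.2 long-axis deg -19.3 z med 40.1 zmax 47.1 2781Traceback (most recent call last):
  File "<stdin>", line 6, in <module>
  File "meas.py", line 12, in sel
    k=1+np.argmax(st[1:,4]); return W[l==k]
        ~~~~~~~~~^^^^^^^^^^
    return _wrapfunc(a, 'argmax', axis=axis, out=out, **kwds)
    return bound(*args, **kwds)
ValueError: attempt to get argmax of an empty sequence
```

```bash
python3 -m crank '[[[-52,464,0],-33.2,0],[[-52,464,0],-33.2,0],[[-52,464,0],-33.2,0],[[-52,464,0],-33.2,0],[[-52,464,0],-33.2,0],[[-52,464,0],-33.2,0],[[-52,464,0],-33.2,0],[[-52,464,0],-33.2,0],[[-52,464,0],-33.2,0],[[-52,464,0],-33.2,0]]' 20; python3 -m crank '[[[0,0,30],0,0],[[0,0,60],0,0],[[0,0,60],0,0],[[0,0,60],0,0]]'; python3 go.py 506 371.5 31 36.4
python3 - <<'E'
from meas import *
W=cloud(read_camera("side")); rect(sel(W,(190,240,120,175),.062,.09),"spare side")
W=cloud(read_camera("top")); rect(sel(W,(350,400,245,305),.058,.09),"placed top")
E
```

```text
time: 11.45
eef_pos: [0.5026, 0.3748, 0.1634]
tcp_rot: [-0.314, 0.95, 0.0, -0.002]
contact_force: [-0.1, -0.6, 0.0]
opening: 0.999
finger_force: 0.0
time: 11.85
eef_pos: [0.5034, 0.3704, 0.1047]
tcp_rot: [-0.312, 0.95, -0.0, -0.002]
contact_force: [0.5, 0.6, 0.0]
opening: 1.001
finger_force: 0.0
t 11.85 tcp [503.4 370.4 104.7] ridge -143.69 tilt [-0.0038 -0.0021] shift [-3.1 -0.6 73.6] yaw -0.09 q [ 0.47  0.31  1.79 -0.    1.04 -1.73] F [0.5 0.6 0. ] op 1.001 ff 0.0
spare side c [504.6 371.5] size 84.9 52.7 long-axis deg 35.8 z med 72.6 zmax 83.8 518
placed top c [478.5 -95.7] size 81.4 50.2 long-axis deg 1.7 z med 69.6 zmax 82.4 907
```

```bash
python3 -m crank '[[[-2.5,-0.5,25],0,0],[[-2.5,-0.5,50],0,0],[[-2.5,-0.5,68],0,0],[[-2.5,-0.5,73],0,0],[[-2.5,-0.5,73],0,0],[[-2.5,-0.5,73],0,0]]'; python3 -m crank '[[[0,0,0],0,85],[[0,0,0],0,85],[[0,0,0],0,85],[[0,0,0],0,95],[[0,0,0],0,95]]';  python3 -m crank '[[[0,0,0],0,99],[[0,0,0],0,101],[[0,0,0],0,103],[[0,0,0],0,105],[[0,0,0],0,107],[[0,0,0],0,109]]'; python3 go.py 506 371.5 31 36.4
```

```text
time: 12.55
eef_pos: [0.5081, 0.3731, 0.0355]
tcp_rot: [-0.312, 0.95, 0.0, 0.002]
contact_force: [-0.9, 0.0, -0.2]
opening: 1.001
finger_force: 0.0
time: 13.05
eef_pos: [0.5068, 0.3726, 0.0336]
tcp_rot: [-0.312, 0.95, -0.0, 0.0]
contact_force: [-0.4, -0.2, 0.4]
opening: 0.626
finger_force: 0.0
time: 13.65
eef_pos: [0.5066, 0.3727, 0.0337]
tcp_rot: [-0.312, 0.95, 0.0, -0.0]
contact_force: [-0.8, 0.5, 1.7]
opening: 0.581
finger_force: 20.9
t 13.65 tcp [506.6 372.7  33.7] ridge -143.66 tilt [-0.0002  0.0003] shift [ 1.2 -0.6  2.7] yaw -0.06 q [ 0.47  0.41  1.81  0.    0.92 -1.73] F [-0.8  0.5  1.7] op 0.581 ff 20.9
```

```bash
python3 -m crank '[[[0,0,0],0,130],[[0,0,0],0,130],[[0,0,-2],0,130],[[0,0,-6],0,130],[[0,0,-15],0,130],[[0,0,-35],0,130],[[0,0,-65],0,130],[[0,0,-100],0,130],[[0,0,-115],0,130],[[0,0,-115],0,130]]' 35; python3 go.py 472.8 -0.9 149 3.2; python3 held.py | head -12
```

```text
time: 14.65
eef_pos: [0.5086, 0.3734, 0.1523]
tcp_rot: [-0.312, 0.95, 0.0, 0.003]
contact_force: [1.0, -0.0, -1.2]
opening: 0.58
finger_force: 36.8
t 14.65 tcp [508.6 373.4 152.3] ridge -143.66 tilt [0.0063 0.0031] shift [ 250.7 -280.3    1.9] yaw 33.14 q [ 0.47  0.26  1.76 -0.    1.12 -1.73] F [ 1.  -0.  -1.2] op 0.58 ff 36.8
side toolz -56 52 x [-13.1   8.1  39.7] y [-27.6  -0.1  27.6]
side toolz -48 180 x [-12.8  14.4  42. ] y [-15.   -4.7  27.5]
side toolz -40 197 x [-10.8  25.   41.9] y [-25.5 -12.4  26.6]
side toolz -32 110 x [ 7.3 39.1 42.7] y [-26.8 -12.1  25.2]
side toolz -24 114 x [-33.8  38.8  42.3] y [-27.1 -11.9  23.3]
side toolz -16 116 x [-37.   38.6  42.7] y [-27.  -12.6  25.4]
side toolz -8 107 x [-34.6  39.2  42.8] y [-26.2 -13.5  23.1]
side toolz 0 132 x [-32.4  38.4  42.1] y [-26.2 -20.5  24.5]
side toolz 8 128 x [-34.3  38.7  42.7] y [-25.9 -19.5  23.6]
side toolz 16 66 x [-35.   37.6  42.8] y [-25.6 -22.4  23. ]
x -44 11 z min/max [-21.7  16. ]
x -36 32 z min/max [-89.3  18.2]
```

```bash
python3 -m crank '[[[25,-28,0],3,130],[[55,-62,0],8,130],[[85,-95,0],16,130],[[115,-129,0],24,130],[[145,-163,0],33.1,130],[[175,-196,0],33.1,130],[[205,-230,0],33.1,130],[[230,-258,0],33.1,130],[[245,-274,0],33.1,130],[[250.5,-280.3,0],33.1,130]]'; python3 -m crank '[[[0,0,15],0,130],[[0,0,30],0,130],[[0,0,30],0,130],[[0,0,30],0,130]]'; python3 go.py 472.8 -0.9 30 3.2
```

```text
time: 15.7
eef_pos: [0.4693, -0.0033, 0.1461]
tcp_rot: [-0.027, 1.0, 0.0, -0.002]
contact_force: [1.2, 0.6, -1.5]
opening: 0.581
finger_force: 37.0
time: 16.1
eef_pos: [0.4702, -0.001, 0.1174]
tcp_rot: [-0.029, 1.0, 0.0, -0.001]
contact_force: [-0.1, -0.4, -1.3]
opening: 0.581
finger_force: 36.9
t 16.1 tcp [470.2  -1.  117.4] ridge -176.71 tilt [-0.0027  0.0007] shift [-2.8 -0.2 87.4] yaw 0.09 q [-0.22 -0.04  2.16  0.    1.02 -1.85] F [-0.1 -0.4 -1.3] op 0.581 ff 36.9
```

```bash
python3 -m crank '[[[-2.3,-0.2,25],0,130],[[-2.3,-0.2,50],0,130],[[-2.3,-0.2,68],0,130],[[-2.3,-0.2,78],0,130],[[-2.3,-0.2,82],0,130],[[-2.3,-0.2,82],0,130],[[-2.3,-0.2,82],0,130]]'; python3 -m crank '[[[0,0,1],0,130],[[0,0,2],0,130],[[0,0,2],0,130]]';python3 -m crank '[[[0,0,0.5],0,130],[[0,0,1],0,130],[[0,0,1],0,130]]'; python3 go.py 472.8 -0.9 30 3.2
```

```text
time: 16.8
eef_pos: [0.4744, -0.0019, 0.0376]
tcp_rot: [-0.028, 1.0, -0.0, 0.001]
contact_force: [-0.7, -0.2, -1.3]
opening: 0.584
finger_force: 36.9
time: 17.1
eef_pos: [0.4735, -0.0018, 0.0348]
tcp_rot: [-0.028, 1.0, -0.0, 0.0]
contact_force: [-0.4, -0.2, -1.9]
opening: 0.582
finger_force: 36.9
time: 17.4
eef_pos: [0.4733, -0.0018, 0.0334]
tcp_rot: [-0.028, 1.0, 0.0, -0.0]
contact_force: [0.3, 0.0, -2.3]
opening: 0.581
finger_force: 36.9
t 17.4 tcp [473.3  -1.8  33.4] ridge -176.76 tilt [-0.0002 -0.    ] shift [0.5 0.9 3.4] yaw 0.04 q [-0.22  0.11  2.19 -0.    0.84 -1.85] F [ 0.3  0.  -2.3] op 0.581 ff 36.9
```

```bash
python3 -m crank '[[[0,0,1],0,130],[[0,0,2],0,130],[[0,0,2.8],0,130],[[0,0,2.8],0,130]]'; python3 -m crank '[[[0,0,0.5],0,130],[[0,0,0.8],0,130],[[0,0,0.8],0,130]]'
```

```text
time: 17.8
eef_pos: [0.4732, -0.0017, 0.0305]
tcp_rot: [-0.028, 1.0, 0.0, -0.0]
contact_force: [0.5, 0.9, -2.0]
opening: 0.577
finger_force: 36.9
time: 18.1
eef_pos: [0.4734, -0.0018, 0.0299]
tcp_rot: [-0.028, 1.0, 0.0, -0.0]
contact_force: [0.1, -0.4, -0.9]
opening: 0.579
finger_force: 36.9
```

```bash
python3 -m crank '[[[0,0,0.5],0,130],[[0,0,0.5],0,130]]'
```

```text
time: 18.3
eef_pos: [0.4735, -0.0018, 0.0297]
tcp_rot: [-0.028, 1.0, 0.0, -0.0]
contact_force: [0.0, 0.9, 0.1]
opening: 0.58
finger_force: 37.1
```

```bash
python3 -m crank '[[[0,0,0.5],0,130],[[0,0,0.5],0,130]]'; python3 -m crank '[[[0,0,0],0,107],[[0,0,0],0,103],[[0,0,0],0,97],[[0,0,0],0,85],[[0,0,0],0,60],[[0,0,0],0,60],[[0,0,0],0,60]]' 20;  python3 -m crank '[[[0,0,-10],0,60],[[0,0,-30],0,60],[[0,0,-60],0,60],[[0,0,-95],0,60],[[0,0,-140],0,30],[[0,0,-180],0,0],[[0,0,-180],0,0]]'; python3 -m crank '[[[50,-250,0],0,0],[[50,-250,0],0,0],[[50,-250,0],0,0],[[50,-250,0],0,0],[[50,-250,0],0,0],[[50,-250,0],0,0],[[50,-250,0],0,0],[[50,-250,0],0,0]]'
python3 - <<'E'
from meas import *
c=read_camera("side"); cv2.imwrite("pics/s5.png",c["frame"])
c=read_camera("top"); W=cloud(c); cv2.imwrite("pics/t5.png",c["frame"])
rect(sel(W,(345,392,245,305),.058,.09),"cast")
rect(sel(W,(300,342,250,310),.058,.09),"spare")
rect(sel(W,(435,515,200,295),.030,.048),"mould")
E
```

```text
time: 18.5
eef_pos: [0.4735, -0.0018, 0.0297]
tcp_rot: [-0.028, 1.0, 0.0, -0.0]
contact_force: [-3.4, 0.2, 5.0]
opening: 0.581
finger_force: 37.8
time: 19.2
eef_pos: [0.4734, -0.0018, 0.0289]
tcp_rot: [-0.028, 1.0, 0.0, 0.0]
contact_force: [0.3, 0.3, -0.4]
opening: 0.761
finger_force: 0.0
time: 19.9
eef_pos: [0.4773, -0.0025, 0.2171]
tcp_rot: [-0.028, 1.0, -0.002, 0.007]
contact_force: [1.0, -0.2, 1.1]
opening: 1.002
finger_force: 0.0
time: 20.7
eef_pos: [0.4375, -0.2531, 0.2085]
tcp_rot: [-0.029, 1.0, 0.001, -0.0]
contact_force: [0.2, 0.3, 0.0]
opening: 1.0
finger_force: 0.0
cast c [478.6 -94.9] size 80.3 50.0 long-axis deg 3.3 z med 69.1 zmax 81.0 961
spare c [473.2  -2. ] size 81.7 49.7 long-axis deg 2.1 z med 69.1 zmax 82.5 963
mould c [ 566.5 -308.7] size 63.4 17.8 long-axis deg -38.1 z med 40.1 zmax 45.7 131
```

View pics/s5.png

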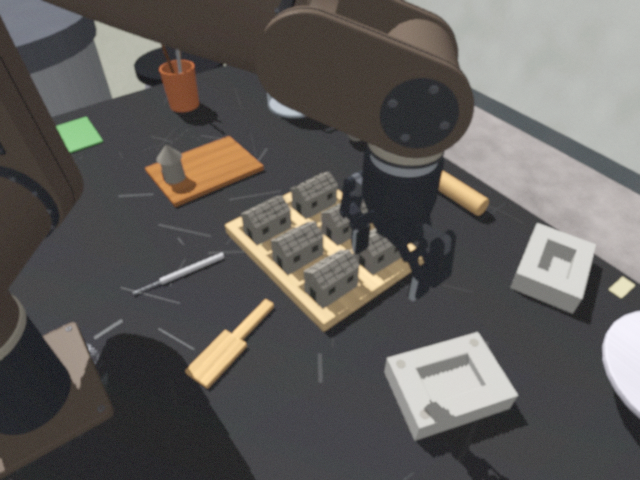

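View pics/t5.png

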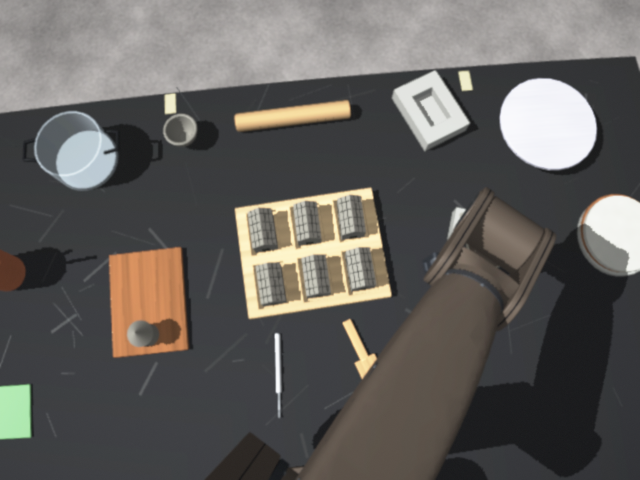

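All six pockets now hold upright houses, with the two new ones at top-view (315,276) and (358,268). The tower at (142,333) is untouched and the gripper is clear, so I'm handing in.

```bash
python3 -c "
from plant import ctrl
print(ctrl.sign_off())"
```

```text
the job is handed in; nothing more can be done
None
```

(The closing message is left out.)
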